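# Lock a beech channel over its neighbours

## Task

Two pale beech channels lie side by side in the grey stacking tray, both open side up. Take the full-length channel that lies open side down on the bench and lower it over the seam between those two, so that its flanges drop into their grooves and it sits fully down, level, lengthwise with them and its ends about even with theirs. Let go of it only when it is down, and leave the two lower ones in place in the tray.

Things in the scene. Friction and masses are not known exactly. Their poses are not given: they have to be found in the camera images.
- top_mid (a point): Centre (half-way up) of the loose beech channel to stack, lying OPEN SIDE DOWN on the bench, web on top: 140 mm long (x), 60 wide (y), 34 high; web 16 thick, two flanges 7 thick and 18 deep, 46 apart inside. z up, 0.11 to 0.2 kg. Grip it across its width near the top. Not wanted: a like channel lying open side up, and a 75 mm long offcut lying open side down.
- left_mid (a point): Centre (half-way up) of one of two loose channels in the grey fixed tray (12 mm floor, lips 10 mm higher), lying OPEN SIDE UP, web below; same section and size as the one to stack. x along its length, z up. Its groove floor is 1 mm below this point, its flange tops 17 mm above.
- right_mid (a point): The same for the other channel in the tray, parallel to the first on its -y side, with a gap of 2 to 6 mm; the seam runs along their x. Fully down over the seam, the stacked channel stands with its flange tips on both groove floors, its centre 16 mm higher than these two centres.
Mind the look-alikes: they are no part of the job. What is shaped like the part that bears top_mid but red or turquoise is not meant.

How it is judged:
By the outcome, as a careful person would: the job done as asked, in the order asked, and still so for the second after the job is handed in, with the robot touching nothing.
It also fails if it takes over 35 s, if anything falls off the work surface, if the arm or the gripper's body presses on something with over 40 N, if the wrist force passes 120 N, or if a joint passes its speed limit or range.

## Robot

A 6-joint arm with a two-finger parallel gripper is mounted at the origin on the work surface. World frame = base frame: x ahead of the robot, y to its left, z up, the work surface at z = 0. Lengths are in mm, angles in rad, forces in N, time in s.
With the tool pointing down it reaches from about 325 to 900 mm from the base axis. Payload 3.5 kg.
Tool frame: the origin (TCP) lies on the centre line of the jaws, within the pads' length; the fingertips stand ctrl.tips_ahead ahead of it and the grasp point (between the pads) lies 5 mm behind it (ctrl.tips_ahead is the distance from the TCP to the fingertips, in mm); z points along the fingers, y is the direction in which the jaws open and shut (so a half turn about z gives the same grasp; the last joint's range is limited). The gripper opens to 85 mm and grips with 20 to 120 N. Pads are 22 mm wide; open, the fingers measure 114 mm over their backs; the gripper's body (76 mm by 85 mm) begins 54 mm behind the grasp point. The pads swing forward as they close: fully open they stand 13 mm farther back than shut.
Start: joints at [1.229, 0.276, -0.026, 1.268, 0, 1.467], TCP at [147.842, 607.26, 245.313] pointing down, gripper open.
Joint ranges: [-3.12, 3.12], [-0.85, 1.88], [-1.08, 1.24], [-1.95, 2.15], [-1.57, 1.53], [-3.14, 3.14]. Speed limits (rad/s): [2.57, 2.57, 3.14, 3.14, 3.14, 3.14].

## Interface

Orientations are given as a unit quaternion [w, x, y, z].
In Python, from bench import ctrl gives the robot as it stands. The module is installed in compiled form; this text tells all that it offers.
- The arm moves only by the tool jog_arm, never from a script. Its argument "targets" is a list of rows, each an object of numbers: "hand": the opening, from 0 (shut) to 1 (fully open); "dx", "dy", "dz": the shift along the world's x, y, z in cm; "turn": the turn about the world's z in rad. In form: [{"hand": .., "dx": .., "dy": .., "dz": .., "turn": ..}, ...]. A call has 1 to 20 rows; each row shifts and turns the commanded pose from where the row before left it; what a row does not reach is not made up. A row lasts 1/10 s, in which the tool goes at most 50 mm and 8.59 degrees, less where a joint would pass 70% of its speed; a pose out of reach is approached as far as the arm can. A call is refused whole if a number of a shift passes 5 or a number of a turn 0.15, either way. A call with a gripper value outside its range is refused whole. The fingers move at their own pace and stop on an object; "force" is the grip in N (left out, the last holds). Time passes only in rows, so rows that do not move let the fingers close. It gives the time, the measured TCP pose, the force and the opening at its end, in the units of the state.
- ctrl.get_state(): the state, without advancing time (a new reading comes with each control period).
- ctrl.grab_frame(name): name is "scene" or "side" or "wrist"; returns a dict with "pixels" (420x560x3 uint8, red, green, blue), "z_map" (420x560 float32, mm along the optical axis (not along the pixel's ray), 0 where there is no reading), "K" (3x3 intrinsics, pixels), "world_from_camera" (4x4, takes a point from camera to world coordinates). Camera axes: x right, y down, z forward; pixel columns grow to the right and rows downward; lengths in mm; the calibration is good to about 2 mm. A picture is of the moment at which its call begins.
- ctrl.close_job(): hands the job in, once; it reports no verdict.
The state is a dict: "time_s": time; "joint_pos": joint angles; "joint_velocities": joint speeds; "tau": joint torques, N m; "ee_pos": TCP position; "orientation": TCP orientation; "wrist_force": force on the tool from outside, world axes, zero at the start; "wrist_torque": the same for the moment, N m; "opening": opening from 0.0 (shut) to 1.0 (fully open).
Only numpy, scipy, OpenCV 4.12 (cv2) and the standard library are available. Lean on these libraries where they do the work, as an engineer would, in place of code of your own. Each camera call takes 0.05 s, during which the arm holds its last target.

## Working session

There is one attempt and no reset: what is moved stays moved. The work goes in short steps, Python scripts to look and compute and a tool call to move; the robot and the scene stay as the last step left them, time stands still between calls to the robot, and variables do not carry over. Pictures are saved under pics/ and viewed, and the job is handed in when it is done.

Besides the shell and the picture viewer there is one more tool, called after "Request:" in YAML: its name, and indented under it one key for each argument. jog_arm: Moves the arm, as the interface text tells. Its arguments: {"type":"object","properties":{"targets":{"type":"array"},"force":{"type":"number"}},"required":["targets"]}

```bash
mkdir -p pics; python3 - <<'E'
from bench import ctrl
import cv2,numpy as np
s=ctrl.get_state();print({k:np.round(v,3) for k,v in s.items()},ctrl.tips_ahead)
for n in("scene","side","wrist"):
    f=ctrl.grab_frame(n);cv2.imwrite(f"pics/{n}0.png",f["pixels"][:,:,::-1]);np.savez(f"{n}0.npz",**f)
    print(n,np.round(f["K"],1).tolist(),np.round(f["world_from_camera"],3).tolist())
E
```

```text
{'time_s': np.float64(0.0), 'joint_pos': array([ 1.229,  0.277, -0.028,  1.268, -0.   ,  1.467]), 'joint_velocities': array([ 0.001, -0.   , -0.   ,  0.   , -0.001,  0.002]), 'tau': array([-0.0000e+00, -4.4551e+01,  2.9520e+01,  1.6000e-02, -0.0000e+00,
        0.0000e+00]), 'ee_pos': array([147.594, 606.551, 244.137]), 'orientation': array([-0.   ,  0.119,  0.993, -0.001]), 'wrist_force': array([ 0.293, -0.012,  0.828]), 'wrist_torque': array([ 0.048, -0.011, -0.054]), 'opening': np.float64(1.002)} 14.0
scene [[431.2, 0.0, 272.6], [0.0, 431.2, 205.2], [0.0, 0.0, 1.0]] [[-0.676, 0.537, -0.505, 976.632], [0.737, 0.485, -0.471, 538.87], [-0.008, -0.69, -0.724, 840.674], [0.0, 0.0, 0.0, 1.0]]
side [[429.8, 0.0, 281.9], [0.0, 429.8, 207.5], [0.0, 0.0, 1.0]] [[0.709, -0.403, 0.579, -140.203], [-0.705, -0.429, 0.565, -547.381], [0.021, -0.809, -0.588, 624.025], [0.0, 0.0, 0.0, 1.0]]
wrist [[319.1, 0.0, 281.1], [0.0, 319.1, 205.5], [0.0, 0.0, 1.0]] [[0.237, 0.919, 0.315, 66.162], [0.972, -0.223, -0.079, 627.142], [-0.002, 0.325, -0.946, 372.497], [0.0, 0.0, 0.0, 1.0]]
```

View pics/scene0.png

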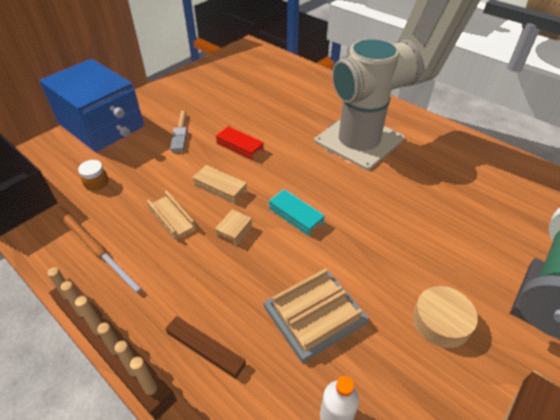

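View pics/side0.png

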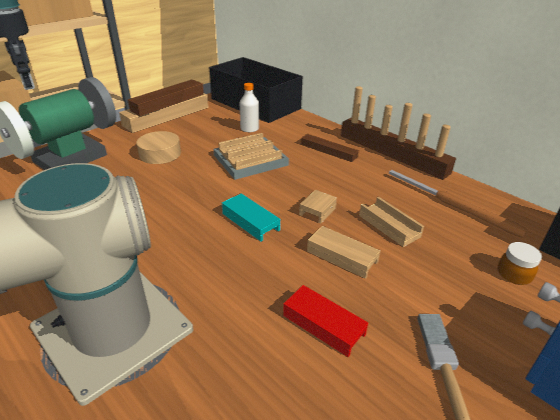

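View pics/wrist0.png

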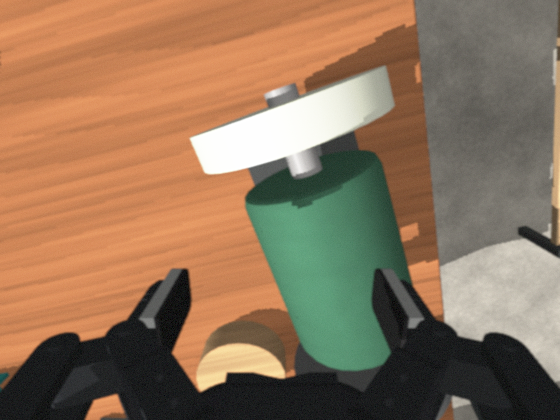

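The scene view shows these candidates:
- (220,183): long beech channel, web up. It fits, being full length and open side down.
- (172,215): beech channel, open side up. Not wanted.
- (235,227): short offcut. Not wanted.
- (240,142) red and (297,211) turquoise: not meant.

The tray is at (316,312). I'll confirm with a crop and measure.

```bash
cat > h.py <<'E'
import numpy as np,cv2
def cloud(f):
    z=f["z_map"];K=f["K"];T=f["world_from_camera"]
    v,u=np.mgrid[:z.shape[0],:z.shape[1]]
    P=np.stack([(u-K[0,2])/K[0,0]*z,(v-K[1,2])/K[1,1]*z,z],-1)
    W=P@T[:3,:3].T+T[:3,3]; W[z<=0]=np.nan
    return W
def rect(p):
    (c,s,a)=cv2.minAreaRect(p[:,:2].astype(np.float32))
    if s[0]<s[1]: s=(s[1],s[0]);a+=90
    a=(a+90)%180-90
    return np.round(c,1),np.round(s,1),round(float(a),2)
E
python3 - <<'E'
from h import *
im=[]
for n,b in(("scene",(150,125,180,130)),("side",(280,180,180,130))):
    f=np.load(n+"0.npz");x,y,w,h=b
    im.append(cv2.resize(f["pixels"][y:y+h,x:x+w,::-1],None,fx=2.1,fy=2.1,interpolation=2))
f=np.load("scene0.npz")
cv2.imwrite("pics/crop.png",np.hstack(im))
im=[]
for n,b in(("scene",(250,260,130,105)),("side",(200,120,105,84))):
    f=np.load(n+"0.npz");x,y,w,h=b
    im.append(cv2.resize(f["pixels"][y:y+h,x:x+w,::-1],(390,315),interpolation=2))
cv2.imwrite("pics/crop_tray.png",np.hstack(im))
for n,boxes in(("scene",{"top":(185,158,65,48),"up":(145,188,52,52),"off":(212,208,44,40),"tray":(255,262,120,100)}),("side",{"top":(300,222,85,55),"off":(292,185,52,38),"tray":(205,125,95,55)})):
    f=np.load(n+"0.npz");W=cloud(f)
    hsv=cv2.cvtColor(f["pixels"],cv2.COLOR_RGB2HSV)
    for k,(x,y,w,h) in boxes.items():
        p=W[y:y+h,x:x+w].reshape(-1,3);q=hsv[y:y+h,x:x+w].reshape(-1,3)
        bench=np.nanmedian(p[p[:,2]<8][:,2]) if (p[:,2]<8).any() else None
        print(n,k,"bench",bench,"zhist",np.histogram(p[:,2],np.arange(-4,70,4))[0])
        if k!="tray":
            t=p[(p[:,2]>28)&(p[:,2]<42)];print(len(t),np.median(t[:,2]),rect(t))
E
```

```text
scene top bench -0.2106852739466376 zhist [1095  865   55   41   46   47   45   58  144  626   53    0    0    0
    0    0    0    0]
823 33.506359197299844 (array([ 442. , -161.5]), array([144.2,  64.4]), -79.62)
scene up bench -0.15537127468928702 zhist [831 684  45  48 396 314  37  48  72 181  15   0   0   0   0   0   0   0]
268 33.17822035505367 (array([ 605. , -170.8]), array([142.4,  60.6]), 81.03)
scene off bench -0.23225080543943477 zhist [570 403  27  23  26  29  37  38 116 438  39   0   0   0   0   0   0   0]
593 33.458160567377604 (array([525.7, -17.3]), array([79.5, 61.9]), 12.3)
scene tray bench -0.20957943107504207 zhist [3690 2842  102  111  163  271  849 1366 1066  197  195  292  718   39
    0    0    0    0]
side top bench 0.6557470646592378 zhist [ 758 1821  115  114  107  106  113  105  122 1205   88    0    0    0
    0    0    0    0]
1415 34.314340259161895 (array([ 488.5, -153.5]), array([162.8, 140.6]), 10.46)
side off bench 0.9397907671388452 zhist [272 964  28  26  30  31  46  48  54 417  54   0   0   0   0   0   0   0]
525 34.53370777168607 (array([522.8, -19.1]), array([78. , 61.3]), 11.27)
side tray bench 1.262954155964735 zhist [ 504 2374  157  119  107  131  316  203  383  164  183  175  338   48
    0    0    0    0]
```

View pics/crop.png

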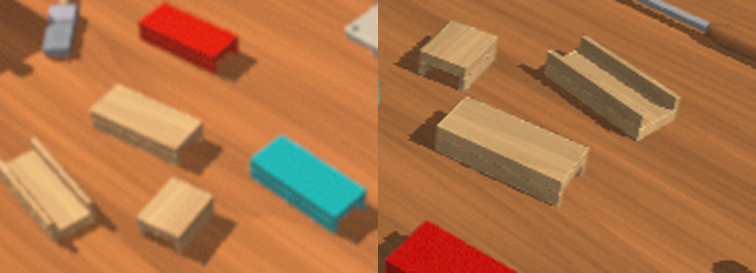

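View pics/crop_tray.png

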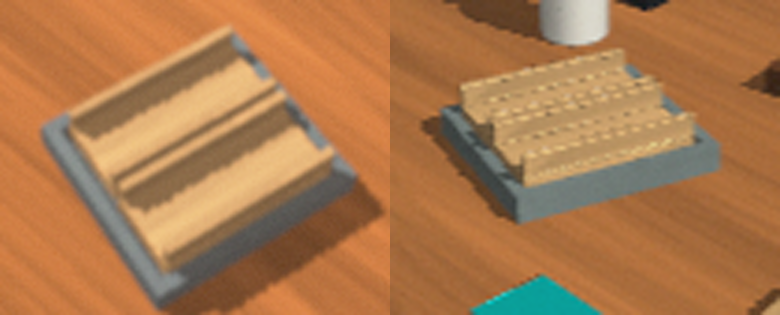

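The crops confirm the target: scene (220,183) / side (343,250), full length, web up, open end visible. Next I measure the tray channels.

```bash
cat > tray.py <<'E'
from h import *
def box(n,f,b,lo,hi):
    W=cloud(f);x,y,w,h=b;p=W[y:y+h,x:x+w].reshape(-1,3);return p[(p[:,2]>lo)&(p[:,2]<hi)]
E
python3 - <<'E'
from tray import *
fs={n:np.load(n+"0.npz") for n in("scene","side")}
# top, largest comp
for n,b in(("scene",(185,158,65,48)),("side",(300,222,85,55))):
    W=cloud(fs[n]);m=np.zeros(W.shape[:2],np.uint8);x,y,w,h=b
    m[y:y+h,x:x+w]=((W[y:y+h,x:x+w,2]>30)&(W[y:y+h,x:x+w,2]<39))
    k,l,st,_=cv2.connectedComponentsWithStats(m);i=1+np.argmax(st[1:,4]);p=W[l==i]
    print(n,"top",len(p),rect(p))
for n,b in(("scene",(255,262,120,100)),("side",(205,125,95,55))):
    t=box(n,fs[n],b,42.5,50); print(n,"tray tops",rect(t), "z",np.median(t[:,2]))
    a=np.radians(rect(t)[2]);c=rect(t)[0]
    for da in np.radians([-1,-.5,0,.5,1]):
      u=np.array([np.cos(a+da),np.sin(a+da)]);v=np.array([-u[1],u[0]])
      if da==0:
        for lo,hi in((43.5,50),(26,31)):
          q=box(n,fs[n],b,lo,hi);d=(q[:,:2]-c)@v
          print(lo,"across hist",list(zip(np.arange(-76,78,2),np.histogram(d,np.arange(-76,78,2))[0])))
          s=(q[:,:2]-c)@u;print("along",np.percentile(s,[0,1,99,100]).round(1))
E
```

```text
scene top 794 (array([ 442. , -161.6]), array([144. ,  64.4]), -79.62)
side top 1352 (array([ 439.5, -162.6]), array([140.6,  63.2]), -79.54)
scene tray tops (array([570.8, 281.9]), array([140.9, 128.6]), -16.62) z 45.44983423798499
43.5 across hist [(np.int64(-76), np.int64(0)), (np.int64(-74), np.int64(0)), (np.int64(-72), np.int64(0)), (np.int64(-70), np.int64(0)), (np.int64(-68), np.int64(0)), (np.int64(-66), np.int64(0)), (np.int64(-64), np.int64(22)), (np.int64(-62), np.int64(50)), (np.int64(-60), np.int64(49)), (np.int64(-58), np.int64(56)), (np.int64(-56), np.int64(16)), (np.int64(-54), np.int64(0)), (np.int64(-52), np.int64(0)), (np.int64(-50), np.int64(0)), (np.int64(-48), np.int64(0)), (np.int64(-46), np.int64(0)), (np.int64(-44), np.int64(0)), (np.int64(-42), np.int64(0)), (np.int64(-40), np.int64(0)), (np.int64(-38), np.int64(0)), (np.int64(-36), np.int64(0)), (np.int64(-34), np.int64(0)), (np.int64(-32), np.int64(0)), (np.int64(-30), np.int64(0)), (np.int64(-28), np.int64(0)), (np.int64(-26), np.int64(0)), (np.int64(-24), np.int64(0)), (np.int64(-22), np.int64(0)), (np.
[... 7748 characters left out ...]
nt64(30), np.int64(0)), (np.int64(32), np.int64(1)), (np.int64(34), np.int64(2)), (np.int64(36), np.int64(1)), (np.int64(38), np.int64(4)), (np.int64(40), np.int64(6)), (np.int64(42), np.int64(7)), (np.int64(44), np.int64(9)), (np.int64(46), np.int64(18)), (np.int64(48), np.int64(17)), (np.int64(50), np.int64(17)), (np.int64(52), np.int64(12)), (np.int64(54), np.int64(21)), (np.int64(56), np.int64(10)), (np.int64(58), np.int64(11)), (np.int64(60), np.int64(5)), (np.int64(62), np.int64(2)), (np.int64(64), np.int64(0)), (np.int64(66), np.int64(0)), (np.int64(68), np.int64(0)), (np.int64(70), np.int64(0)), (np.int64(72), np.int64(0)), (np.int64(74), np.int64(0))]
along [-72.9 -70.8  67.7  74.1]
```

The scene and side views agree to about 2.5 mm:
- **Part:** about (441,-162), long axis at -79.6°.
- **Seam:** about (570,281), at -16.6°.

I move to above the part.

Request:
jog_arm:
  targets:
    - {"dx": 2.57, "dy": -3.24, "turn": -0.055, "hand": 1}
    - {"dx": 2.57, "dy": -3.24, "turn": -0.055, "hand": 1}
    - {"dx": 2.57, "dy": -3.24, "turn": -0.055, "hand": 1}
    - {"dx": 2.57, "dy": -3.24, "turn": -0.055, "hand": 1}
    - {"dx": 2.57, "dy": -3.24, "turn": -0.055, "hand": 1}
    - {"dx": 2.57, "dy": -3.24, "turn": -0.055, "hand": 1}
    - {"dx": 2.57, "dy": -3.24, "turn": -0.055, "hand": 1}
    - {"dx": 2.57, "dy": -3.24, "turn": -0.055, "hand": 1}
    - {"dx": 2.57, "dy": -3.24, "turn": -0.055, "hand": 1}
    - {"dx": 2.57, "dy": -3.24, "turn": -0.055, "hand": 1}
    - {"dx": 2.57, "dy": -3.24, "turn": -0.055, "hand": 1}

```text
invalid input at $.targets[0]: expected keys hand, dx, dy, dz, turn
```

Request:
jog_arm:
  targets:
    - {"dx": 0.1, "dy": -4.1, "dz": -0.5, "turn": -0.0545, "hand": 1}
    - {"dx": 0.1, "dy": -4.1, "dz": -0.5, "turn": -0.0545, "hand": 1}
    - {"dx": 0.1, "dy": -4.1, "dz": -0.5, "turn": -0.0545, "hand": 1}
    - {"dx": 0.1, "dy": -4.1, "dz": -0.5, "turn": -0.0545, "hand": 1}
    - {"dx": 0.1, "dy": -4.1, "dz": -0.5, "turn": -0.0545, "hand": 1}
    - {"dx": 0.1, "dy": -4.1, "dz": -0.5, "turn": -0.0545, "hand": 1}
    - {"dx": 0.1, "dy": -4.1, "dz": -0.5, "turn": -0.0545, "hand": 1}
    - {"dx": 0.1, "dy": -4.1, "dz": -0.5, "turn": -0.0545, "hand": 1}
    - {"dx": 0.1, "dy": -4.1, "dz": -0.5, "turn": -0.0545, "hand": 1}
    - {"dx": 0.1, "dy": -4.1, "dz": -0.5, "turn": -0.0545, "hand": 1}
    - {"hand": 1}
    - {"hand": 1}

```text
invalid input at $.targets[10]: expected keys hand, dx, dy, dz, turn
```

```bash
cat > look.py <<'E'
import sys
from bench import ctrl
from h import *
from scipy.spatial.transform import Rotation as R
def st():
    s=ctrl.get_state();M=R.from_quat(s["orientation"],scalar_first=True).as_matrix()
    print("t",round(s["time_s"],2),"p",np.round(s["ee_pos"],1),"jaw deg",round(float(np.degrees(np.arctan2(M[1,1],M[0,1]))),2),"zax",M[:,2].round(3),"F",np.round(s["wrist_force"],1),"T",np.round(s["wrist_torque"],2),"open",round(float(s["opening"]),3));return s
def grab(n,tag):
    f=ctrl.grab_frame(n);cv2.imwrite(f"pics/{n}_{tag}.png",f["pixels"][:,:,::-1]);np.savez(f"{n}_{tag}.npz",**f);return f
E
python3 - <<'E'
from look import *
st();f=grab("wrist","1");W=cloud(f)
hsv=cv2.cvtColor(f["pixels"],cv2.COLOR_RGB2HSV)
m=((W[...,2]>28)&(W[...,2]<40)).astype(np.uint8)
k,l,s,c=cv2.connectedComponentsWithStats(m)
for i in range(1,k):
    if s[i,4]>500:print(s[i],rect(W[l==i]),np.median(W[l==i][:,2]))
E
```

```text
t 0.15 p [147.6 606.7 244.4] jaw deg 76.32 zax [-0.001 -0.002 -1.   ] F [ 0.1 -0.4 -0.3] T [-0.01  0.02  0.  ] open 1.0
[316 130  44  26 605] (array([130.1, 672.6]), array([43.1, 21.6]), -83.05) 29.645138290929367
[248 156  41  30 564] (array([137.8, 596. ]), array([42.9, 21.7]), -85.24) 29.65928734409971
[201 334  85  38 542] (array([365.1, 504.4]), array([114.6,  44.5]), 67.79) 34.138432107550955
```

View pics/wrist_1.png

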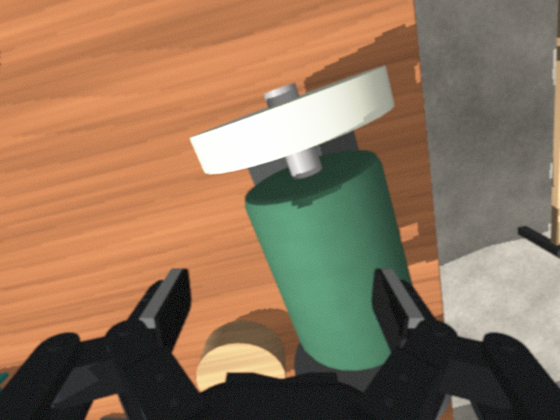

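Both calls were refused because every key is required. The arm hasn't moved, and the wrist view still shows the grinder. I send them again in full.

Request:
jog_arm:
  targets:
    - {"dx": 2.57, "dy": -3.24, "dz": 0, "turn": -0.055, "hand": 1}
    - {"dx": 2.57, "dy": -3.24, "dz": 0, "turn": -0.055, "hand": 1}
    - {"dx": 2.57, "dy": -3.24, "dz": 0, "turn": -0.055, "hand": 1}
    - {"dx": 2.57, "dy": -3.24, "dz": 0, "turn": -0.055, "hand": 1}
    - {"dx": 2.57, "dy": -3.24, "dz": 0, "turn": -0.055, "hand": 1}
    - {"dx": 2.57, "dy": -3.24, "dz": 0, "turn": -0.055, "hand": 1}
    - {"dx": 2.57, "dy": -3.24, "dz": 0, "turn": -0.055, "hand": 1}
    - {"dx": 2.57, "dy": -3.24, "dz": 0, "turn": -0.055, "hand": 1}
    - {"dx": 2.57, "dy": -3.24, "dz": 0, "turn": -0.055, "hand": 1}
    - {"dx": 2.57, "dy": -3.24, "dz": 0, "turn": -0.055, "hand": 1}
    - {"dx": 2.57, "dy": -3.24, "dz": 0, "turn": -0.055, "hand": 1}

```text
time_s: 1.3
ee_pos: [431.2, 249.4, 245.3]
orientation: [0.0, 0.411, 0.912, 0.0]
wrist_force: [0.1, -0.3, -0.8]
opening: 0.998
```

Request:
jog_arm:
  targets:
    - {"dx": 0.1, "dy": -4.1, "dz": -0.5, "turn": -0.0545, "hand": 1}
    - {"dx": 0.1, "dy": -4.1, "dz": -0.5, "turn": -0.0545, "hand": 1}
    - {"dx": 0.1, "dy": -4.1, "dz": -0.5, "turn": -0.0545, "hand": 1}
    - {"dx": 0.1, "dy": -4.1, "dz": -0.5, "turn": -0.0545, "hand": 1}
    - {"dx": 0.1, "dy": -4.1, "dz": -0.5, "turn": -0.0545, "hand": 1}
    - {"dx": 0.1, "dy": -4.1, "dz": -0.5, "turn": -0.0545, "hand": 1}
    - {"dx": 0.1, "dy": -4.1, "dz": -0.5, "turn": -0.0545, "hand": 1}
    - {"dx": 0.1, "dy": -4.1, "dz": -0.5, "turn": -0.0545, "hand": 1}
    - {"dx": 0.1, "dy": -4.1, "dz": -0.5, "turn": -0.0545, "hand": 1}
    - {"dx": 0.1, "dy": -4.1, "dz": -0.5, "turn": -0.0545, "hand": 1}
    - {"dx": 0, "dy": 0, "dz": 0, "turn": 0, "hand": 1}
    - {"dx": 0, "dy": 0, "dz": 0, "turn": 0, "hand": 1}

```text
time_s: 2.5
ee_pos: [440.1, -159.6, 195.0]
orientation: [-0.001, 0.641, 0.768, 0.0]
wrist_force: [-0.7, 0.1, -0.0]
opening: 1.002
```

```bash
python3 - <<'E'
from look import *
st();f=grab("wrist","2");W=cloud(f)
m=((W[...,2]>28)&(W[...,2]<40)).astype(np.uint8)
k,l,s,c=cv2.connectedComponentsWithStats(m)
for i in range(1,k):
    if s[i,4]>500:print(s[i],rect(W[l==i]),np.median(W[l==i][:,2]))
E
```

```text
t 2.5 p [ 440.1 -159.6  195. ] jaw deg 10.32 zax [-0.001  0.001 -1.   ] F [-0.7  0.1 -0. ] T [0.02 0.01 0.02] open 1.002
[ 363    3  101   84 7480] (array([523.9, -19.3]), array([76. , 60.3]), 12.13) 33.64669126369654
[ 247  117   68  142 8982] (array([ 440.2, -162.2]), array([139.2,  60.1]), -79.65) 33.63338212453775
[ 388  155   68  118 1197] (array([ 578.1, -162. ]), array([126.7,   8.2]), 80.82) 33.30341964273293
[ 428  173   79  124 1369] (array([ 629.3, -176.8]), array([139.7,   8.7]), 80.96) 33.18529111626623
[  63  180   78  130 7813] (array([ 274.6, -253.1]), array([140.4,  61.2]), -83.38) 33.53159118221981
```

View pics/wrist_2.png

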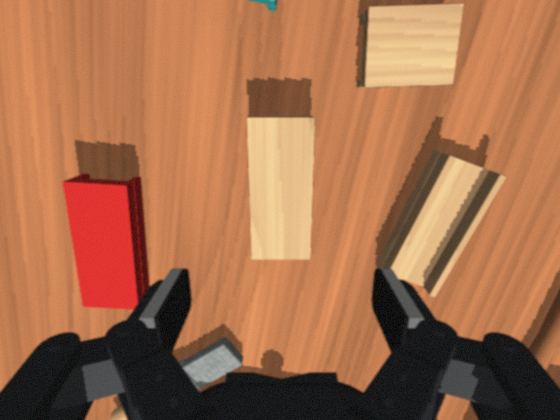

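The wrist view shows the part between pixels (248,117) and (313,259), centred on the jaws and aligned with them, at (440.2,-162.2). I descend to TCP z=34 and grip.

Request:
jog_arm:
  targets:
    - {"dx": 0, "dy": -0.1, "dz": -4, "turn": 0, "hand": 1}
    - {"dx": 0, "dy": -0.1, "dz": -4, "turn": 0, "hand": 1}
    - {"dx": 0, "dy": -0.06, "dz": -4, "turn": 0, "hand": 1}
    - {"dx": 0, "dy": 0, "dz": -2, "turn": 0, "hand": 1}
    - {"dx": 0, "dy": 0, "dz": -1.1, "turn": 0, "hand": 1}
    - {"dx": 0, "dy": 0, "dz": -1, "turn": 0, "hand": 1}
    - {"dx": 0, "dy": 0, "dz": 0, "turn": 0, "hand": 1}
    - {"dx": 0, "dy": 0, "dz": 0, "turn": 0, "hand": 1}

```text
time_s: 3.35
ee_pos: [441.5, -161.9, 35.2]
orientation: [0.001, 0.64, 0.769, 0.0]
wrist_force: [-0.5, -0.5, -0.1]
opening: 1.0
```

```bash
python3 - <<'E'
from look import *
st();f=grab("side","3")
cv2.imwrite("pics/side3c.png",cv2.resize(f["pixels"][130:320,230:470,::-1],None,fx=3,fy=3))
E
```

```text
t 3.35 p [ 441.5 -161.9   35.2] jaw deg 10.47 zax [ 0.002 -0.001 -1.   ] F [-0.5 -0.5 -0.1] T [-0.02 -0.04 -0.  ] open 1.0
```

View pics/side3c.png

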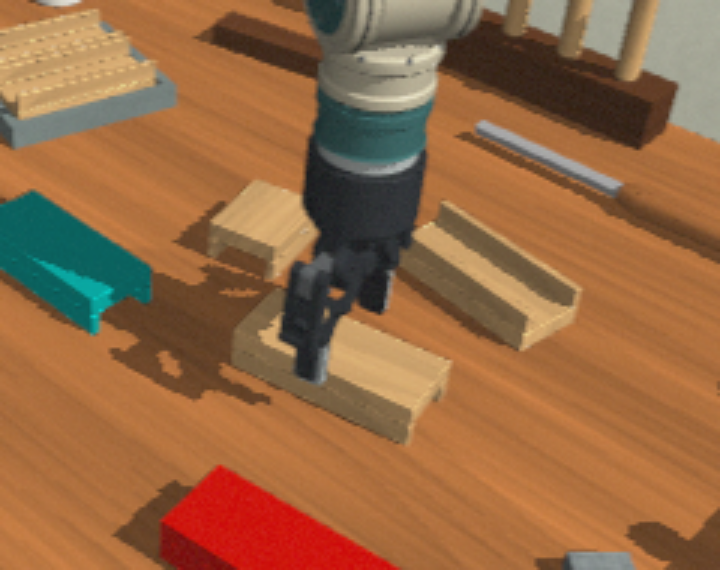

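The jaws straddle the part, with the near fingertip at crop pixel (310,380), just below the top edge. I close with 50 N.

Request:
jog_arm:
  targets:
    - {"dx": 0, "dy": 0, "dz": 0, "turn": 0, "hand": 0}
    - {"dx": 0, "dy": 0, "dz": 0, "turn": 0, "hand": 0}
    - {"dx": 0, "dy": 0, "dz": 0, "turn": 0, "hand": 0}
    - {"dx": 0, "dy": 0, "dz": 0, "turn": 0, "hand": 0}
    - {"dx": 0, "dy": 0, "dz": 0, "turn": 0, "hand": 0}
    - {"dx": 0, "dy": 0, "dz": 0, "turn": 0, "hand": 0}
    - {"dx": 0, "dy": 0, "dz": 0, "turn": 0, "hand": 0}
    - {"dx": 0, "dy": 0, "dz": 0, "turn": 0, "hand": 0}
  force: 50

```text
time_s: 4.2
ee_pos: [441.2, -162.3, 35.6]
orientation: [0.001, 0.64, 0.768, 0.0]
wrist_force: [-1.8, 1.1, 6.2]
opening: 0.687
```

```bash
python3 - <<'E'
from look import *
st();print(ctrl.tips_ahead);f=grab("side","4")
cv2.imwrite("pics/side4c.png",cv2.resize(f["pixels"][180:290,290:400,::-1],None,fx=5,fy=5))
E
```

```text
t 4.2 p [ 441.2 -162.3   35.6] jaw deg 10.42 zax [ 0.001 -0.001 -1.   ] F [-1.8  1.1  6.2] T [ 0.1   0.37 -0.02] open 0.687
14.0
```

View pics/side4c.png

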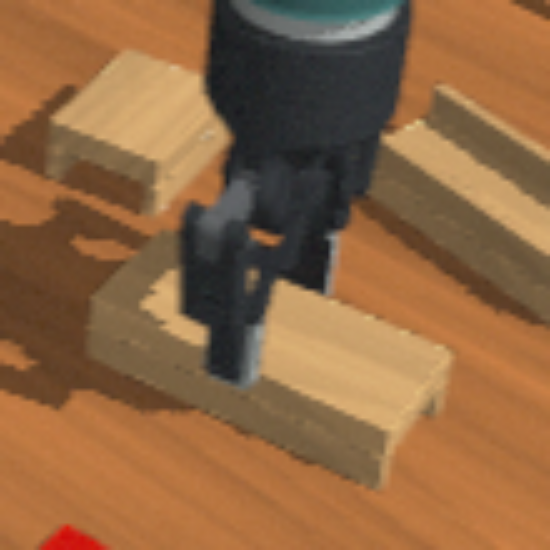

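Gripped across the width (opening 0.687, about 58 mm), with the pads on the web side. I lift 10 cm and check.

Request:
jog_arm:
  targets:
    - {"dx": 0, "dy": 0, "dz": 1, "turn": 0, "hand": 0}
    - {"dx": 0, "dy": 0, "dz": 3, "turn": 0, "hand": 0}
    - {"dx": 0, "dy": 0, "dz": 3, "turn": 0, "hand": 0}
    - {"dx": 0, "dy": 0, "dz": 3, "turn": 0, "hand": 0}
    - {"dx": 0, "dy": 0, "dz": 0, "turn": 0, "hand": 0}
    - {"dx": 0, "dy": 0, "dz": 0, "turn": 0, "hand": 0}

```text
time_s: 4.85
ee_pos: [441.0, -162.0, 135.1]
orientation: [0.001, 0.64, 0.768, 0.0]
wrist_force: [-0.3, -1.2, -1.9]
opening: 0.68
```

Request:
jog_arm:
  targets:
    - {"dx": 1.07, "dy": 3.69, "dz": 0, "turn": 0.0917, "hand": 0}
    - {"dx": 1.07, "dy": 3.69, "dz": 0, "turn": 0.0917, "hand": 0}
    - {"dx": 1.07, "dy": 3.69, "dz": 0, "turn": 0.0917, "hand": 0}
    - {"dx": 1.07, "dy": 3.69, "dz": 0, "turn": 0.0917, "hand": 0}
    - {"dx": 1.07, "dy": 3.69, "dz": 0, "turn": 0.0917, "hand": 0}
    - {"dx": 1.07, "dy": 3.69, "dz": 0, "turn": 0.0917, "hand": 0}
    - {"dx": 1.07, "dy": 3.69, "dz": 0, "turn": 0.0917, "hand": 0}
    - {"dx": 1.07, "dy": 3.69, "dz": 0, "turn": 0.0917, "hand": 0}
    - {"dx": 1.07, "dy": 3.69, "dz": 0, "turn": 0.0917, "hand": 0}
    - {"dx": 1.07, "dy": 3.69, "dz": 0, "turn": 0.0917, "hand": 0}
    - {"dx": 1.07, "dy": 3.69, "dz": 0, "turn": 0.0917, "hand": 0}
    - {"dx": 1.07, "dy": 3.69, "dz": 0, "turn": 0.0917, "hand": 0}
    - {"dx": 0, "dy": 0, "dz": 0, "turn": 0, "hand": 0}
    - {"dx": 0, "dy": 0, "dz": 0, "turn": 0, "hand": 0}

```text
time_s: 6.25
ee_pos: [567.4, 281.1, 131.9]
orientation: [-0.002, 0.143, 0.99, -0.001]
wrist_force: [-0.8, -0.0, -2.0]
opening: 0.686
```

```bash
python3 - <<'E'
from look import *
st();f=grab("wrist","5");g=grab("side","5");q=grab("scene","5")
cv2.imwrite("pics/mix5.png",np.hstack([cv2.resize(x["pixels"][y:y+150,a:a+150,::-1],(390,390),interpolation=2) for x,a,y in((g,170,50),(q,240,215))]))
for n,x in(("wrist",f),("side",g),("scene",q)):
    W=cloud(x);d=np.hypot(W[...,0]-570,W[...,1]-281)<110
    for nm,lo,hi in(("held top",112,140),("lower tops",42,50)):
        m=(d&(W[...,2]>lo)&(W[...,2]<hi)).astype(np.uint8)
        hsv=cv2.cvtColor(x["pixels"],cv2.COLOR_RGB2HSV);m&=((hsv[...,1]>45)&(hsv[...,2]>90)).astype(np.uint8)
        p=W[m>0]
        if len(p)>50:print(n,nm,len(p),rect(p),np.median(p[:,2]))
E
```

```text
t 6.25 p [567.4 281.1 131.9] jaw deg 73.53 zax [-0.004 -0.002 -1.   ] F [-0.8 -0.  -2. ] T [-0.01 -0.01  0.03] open 0.686
wrist held top 31844 (array([561.6, 283.5]), array([127.5,  86. ]), -16.53) 129.87296037475596
wrist lower tops 3149 (array([554.2, 284.8]), array([126.2, 109.2]), 73.93) 45.52761970557046
side held top 729 (array([566.6, 280.1]), array([142.3,  72.2]), -18.7) 130.41822438428017
side lower tops 485 (array([568.6, 280.3]), array([141. , 130.7]), -16.41) 45.90796783805649
scene held top 1438 (array([569.6, 281.3]), array([140.7,  84.7]), -16.01) 130.2755240039686
scene lower tops 500 (array([571.1, 282.6]), array([140.5, 125.9]), -16.5) 45.33333592129662
```

View pics/wrist_5.png

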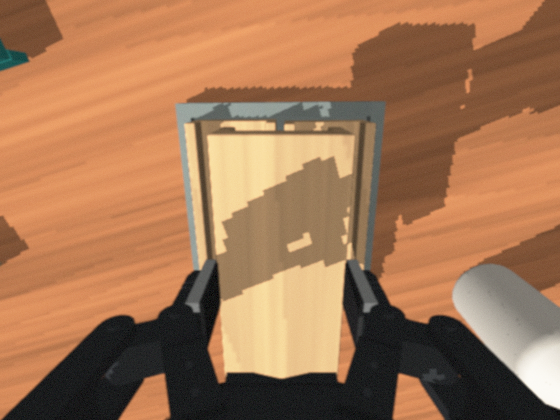

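View pics/mix5.png

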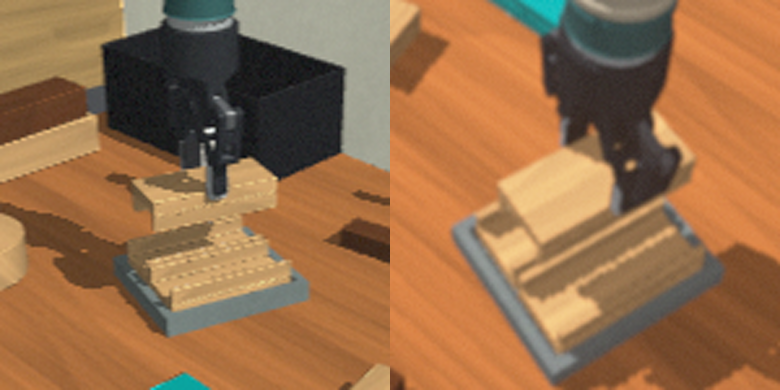

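In each camera the held part lies about 1.5–2 mm short of the lower pair in x, and the angle matches to within about 0.5°, noisily. The wrist view shows it centred over the seam, its far end at (208–355,133) with both grooves visible at either side. I shift +2 mm and descend to just above the contact height.

Request:
jog_arm:
  targets:
    - {"dx": 0.2, "dy": 0, "dz": -2, "turn": 0, "hand": 0}
    - {"dx": 0, "dy": 0, "dz": -2, "turn": 0, "hand": 0}
    - {"dx": 0, "dy": 0, "dz": -1, "turn": 0, "hand": 0}
    - {"dx": 0, "dy": 0, "dz": -0.7, "turn": 0, "hand": 0}
    - {"dx": 0, "dy": 0, "dz": 0, "turn": 0, "hand": 0}
    - {"dx": 0, "dy": 0, "dz": 0, "turn": 0, "hand": 0}

```text
time_s: 7.0
ee_pos: [571.4, 281.0, 77.9]
orientation: [0.0, 0.144, 0.99, 0.0]
wrist_force: [0.4, 0.6, -1.4]
opening: 0.681
```

```bash
cat > m.py <<'E'
from look import *
tag=sys.argv[1];lo=float(sys.argv[2]);hi=float(sys.argv[3])
st();g=grab("side",tag);q=grab("scene",tag)
cv2.imwrite(f"pics/mix{tag}.png",np.hstack([cv2.resize(x["pixels"][y:y+120,a:a+120,::-1],(390,390),interpolation=2) for x,a,y in((g,190,80),(q,255,245))]))
for n,x in(("side",g),("scene",q)):
    W=cloud(x);d=np.hypot(W[...,0]-570,W[...,1]-281)<110
    hsv=cv2.cvtColor(x["pixels"],cv2.COLOR_RGB2HSV);c=(hsv[...,1]>45)&(hsv[...,2]>90)
    for nm,a,b in(("held top",lo,hi),("lower tops",42,50)):
        p=W[d&c&(W[...,2]>a)&(W[...,2]<b)]
        if len(p)>50:print(n,nm,len(p),rect(p),np.median(p[:,2]))
E
python3 m.py 6 64 85
```

```text
t 7.0 p [571.4 281.   77.9] jaw deg 73.45 zax [ 0.001  0.    -1.   ] F [ 0.4  0.6 -1.4] T [-0.01 -0.04 -0.01] open 0.681
side held top 592 (array([569.7, 278.7]), array([141. ,  71.3]), -18.92) 76.62903867039915
side lower tops 258 (array([570.2, 277.9]), array([143.4, 131.1]), -16.83) 46.396288285779576
scene held top 1284 (array([573.8, 283. ]), array([140.4,  84.7]), -16.77) 76.07577258095887
scene lower tops 461 (array([572.1, 281.6]), array([143.1, 127. ]), -15.95) 45.51462413624881
```

View pics/mix6.png

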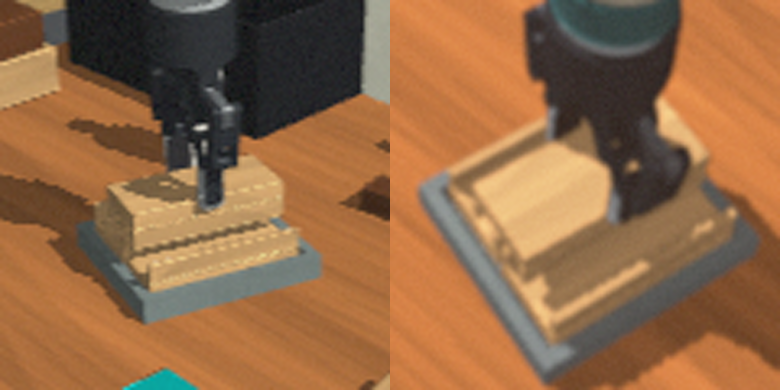

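The part spans the two middle flanges, with its tips already about 4 mm down in the grooves. The end offset is within ±1–2 mm. I lower the last 14 mm gently.

Request:
jog_arm:
  targets:
    - {"dx": -0.05, "dy": 0, "dz": -0.6, "turn": 0, "hand": 0}
    - {"dx": 0, "dy": 0, "dz": -0.5, "turn": 0, "hand": 0}
    - {"dx": 0, "dy": 0, "dz": -0.1, "turn": 0, "hand": 0}
    - {"dx": 0, "dy": 0, "dz": 0, "turn": 0, "hand": 0}
    - {"dx": 0, "dy": 0, "dz": 0, "turn": 0, "hand": 0}

```text
time_s: 7.6
ee_pos: [570.4, 281.1, 65.2]
orientation: [-0.0, 0.144, 0.99, -0.0]
wrist_force: [-0.2, 0.8, -1.7]
opening: 0.682
```

Request:
jog_arm:
  targets:
    - {"dx": 0, "dy": 0, "dz": -0.1, "turn": 0, "hand": 0}
    - {"dx": 0, "dy": 0, "dz": 0, "turn": 0, "hand": 0}

```text
time_s: 7.8
ee_pos: [570.5, 281.1, 64.3]
orientation: [0.0, 0.144, 0.99, 0.0]
wrist_force: [0.2, -0.4, -2.4]
opening: 0.68
```

Request:
jog_arm:
  targets:
    - {"dx": 0, "dy": 0, "dz": -0.1, "turn": 0, "hand": 0}
    - {"dx": 0, "dy": 0, "dz": 0, "turn": 0, "hand": 0}

```text
time_s: 8.0
ee_pos: [570.6, 281.1, 63.7]
orientation: [0.0, 0.144, 0.99, 0.0]
wrist_force: [-0.1, -0.8, -0.1]
opening: 0.685
```

```bash
python3 m.py 7 57 72
```

```text
t 8.0 p [570.6 281.1  63.7] jaw deg 73.48 zax [ 0.  0. -1.] F [-0.1 -0.8 -0.1] T [ 0.01  0.12 -0.04] open 0.685
side held top 485 (array([569.8, 281.5]), array([140.3,  66.6]), -17.68) 62.8343423611102
side lower tops 284 (array([567.3, 280. ]), array([140.2, 130.5]), -14.4) 46.05498988979383
scene held top 1187 (array([572.5, 282.6]), array([141.2,  84.8]), -15.91) 61.68352273081348
scene lower tops 449 (array([572.2, 281.4]), array([141.1, 127.2]), -15.87) 45.50760623185295
```

View pics/mix7.png

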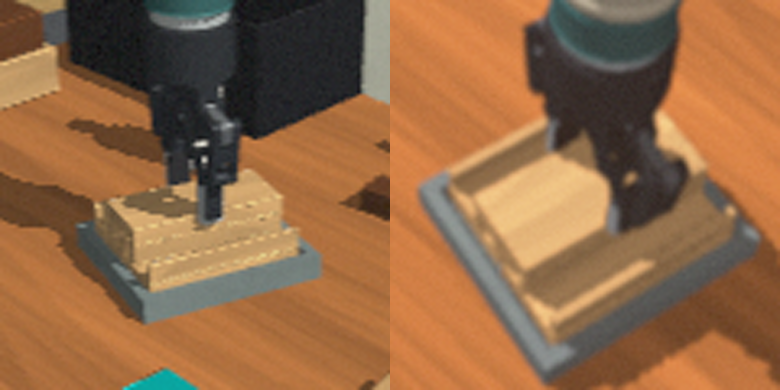

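Contact is just starting: the wrist load fell from -2.4 to -0.1 N and the top is about 62 mm high. I press 1 mm more to be sure it is seated.

Request:
jog_arm:
  targets:
    - {"dx": 0, "dy": 0, "dz": -0.1, "turn": 0, "hand": 0}
    - {"dx": 0, "dy": 0, "dz": 0, "turn": 0, "hand": 0}

```text
time_s: 8.3
ee_pos: [570.7, 281.1, 63.7]
orientation: [0.0, 0.144, 0.99, 0.0]
wrist_force: [-2.8, -0.8, 5.1]
opening: 0.683
```

It is seated: z stays at 63.7 and the force has risen to 5 N. I open the jaws only part-way, to clear the outer flanges, and then rise.

Request:
jog_arm:
  targets:
    - {"dx": 0, "dy": 0, "dz": 0, "turn": 0, "hand": 0.74}
    - {"dx": 0, "dy": 0, "dz": 0, "turn": 0, "hand": 0.8}
    - {"dx": 0, "dy": 0, "dz": 0, "turn": 0, "hand": 0.84}
    - {"dx": 0, "dy": 0, "dz": 0, "turn": 0, "hand": 0.84}
    - {"dx": 0, "dy": 0, "dz": 0, "turn": 0, "hand": 0.84}

```text
time_s: 8.8
ee_pos: [570.4, 281.0, 62.1]
orientation: [-0.0, 0.144, 0.99, -0.0]
wrist_force: [-0.4, 0.2, -0.9]
opening: 0.841
```

Request:
jog_arm:
  targets:
    - {"dx": 0, "dy": 0, "dz": 0.5, "turn": 0, "hand": 0.84}
    - {"dx": 0, "dy": 0, "dz": 1, "turn": 0, "hand": 0.84}
    - {"dx": 0, "dy": 0, "dz": 2, "turn": 0, "hand": 0.84}
    - {"dx": 0, "dy": 0, "dz": 4, "turn": 0, "hand": 0.84}
    - {"dx": -1, "dy": 0, "dz": 4, "turn": 0, "hand": 0.84}
    - {"dx": -3, "dy": -2, "dz": 3, "turn": 0, "hand": 0.84}
    - {"dx": -3, "dy": -2, "dz": 2, "turn": 0, "hand": 0.84}
    - {"dx": 0, "dy": 0, "dz": 0, "turn": 0, "hand": 0.84}
    - {"dx": 0, "dy": 0, "dz": 0, "turn": 0, "hand": 0.84}

```text
time_s: 9.7
ee_pos: [500.9, 241.1, 229.1]
orientation: [0.002, 0.144, 0.99, 0.001]
wrist_force: [0.7, 0.1, -0.6]
opening: 0.837
```

```bash
python3 m.py 8 57 72; python3 - <<'E'
from look import *
grab("wrist","8")
for n in("scene","side","wrist"):
    W=cloud(np.load(f"{n}_8.npz"));m=(np.hypot(W[...,0]-570,W[...,1]-281)<85)&(W[...,2]>57)&(W[...,2]<67);p=W[m]
    A=np.c_[p[:,:2]-[570,281],np.ones(len(p))];print(n,"tilt deg",np.degrees(np.linalg.lstsq(A,p[:,2],rcond=None)[0][:2]).round(2),rect(p))
E
```

```text
t 9.7 p [500.9 241.1 229.1] jaw deg 73.46 zax [ 0.003  0.001 -1.   ] F [ 0.7  0.1 -0.6] T [ 0.   -0.02  0.02] open 0.837
side held top 583 (array([569.6, 281.4]), array([140.8,  65.6]), -16.85) 62.82985647570399
side lower tops 293 (array([568.2, 281.4]), array([140.8, 132.1]), -15.81) 46.05296348184743
scene held top 1796 (array([572.7, 282.7]), array([141.5,  62.2]), -16.48) 61.717950291390025
scene lower tops 581 (array([571.7, 281.6]), array([141.9, 127.1]), -16.14) 45.4892186942684
scene tilt deg [-0.08 -0.21] (array([572.7, 282.7]), array([141.5,  62.2]), -16.48)
side tilt deg [0.56 1.34] (array([569.6, 281.4]), array([140.8,  65.6]), -16.85)
wrist tilt deg [0.1  0.12] (array([571.1, 282. ]), array([140.5,  60.4]), -16.52)
```

View pics/mix8.png

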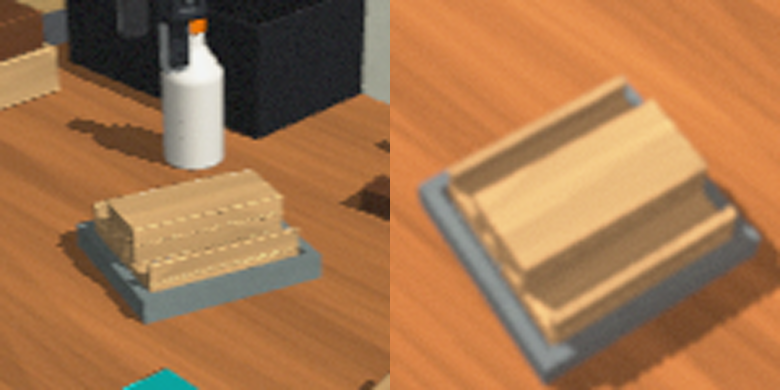

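View pics/wrist_8.png

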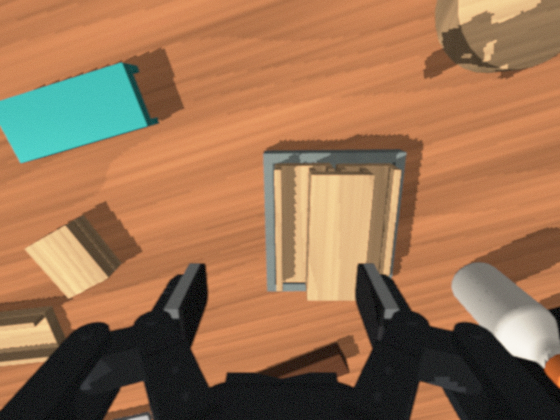

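The channel is down over the seam. Its top is about 16 mm above the lower flange tops, it is level, and its ends are within about 1–1.5 mm of theirs. I hand in.

```bash
python3 -c "
from bench import ctrl
print(ctrl.close_job())"
```

```text
the job is handed in; nothing more can be done
None
```

I gripped the full-length open-side-down beech channel across its width and lowered it over the seam. I let go only once it was seated, with z stopped and about 5 N upward. Then I backed the gripper clear and handed in, at about 9.9 s of the 35 s allowed.

**Last checks:**
- **Height:** the top is 16.2–16.8 mm above the lower flange tops, against 16 mm expected.
- **Level:** tilt is about 0.2° or less in the scene and wrist views. The side view's fit gave up to 1.3°, probably because it also picked up side-face pixels. I trust the other two views more.
- **Alignment:** the ends are about 1–1.5 mm off the lower pair's. The angle matches within about 0.3° in the scene view and 1° in the noisier side view.
- **Lower channels:** they are still in place in the tray, measured within the roughly 2 mm calibration error.

My first two move calls were refused because some rows lacked keys; nothing moved, and I resent them.

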